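# Change over the air lines at the bench manifold

### The job

Change the bench air over from the blue line to the yellow line: first throw the blue lever on the air manifold fully shut, then throw the yellow lever fully open, so that blue and yellow are never open together. A lever leaning towards the brass outlets is open, one leaning away from them is shut; leave the red lever open as it is.

Things in the scene. Friction and masses are not known exactly. Their poses are not given: they have to be found in the camera images.
- manifold: the air manifold: aluminium bar 60 mm deep (x), 260 mm long (y), 30 mm high, fixed to the bench, with three brass outlet nipples on its -x side, which roughly faces the robot. On top stand three lever valves alike but for colour, 80 mm apart, in any order. Origin: centre of its underside.
- blue_valve: blue lever valve, fixed: grey block 54x40x30 mm with blue collar and ball knob, on the manifold bar. Origin: centre of the block's underside, 30 mm above the bench; axes as the bar's: -x towards the outlets, y along the bar, z up. Lever pivot 30 mm above the origin; steel rod 8 mm thick, ball 22 mm across, centre 75 mm from the pivot; it swings in the x-z plane.
- blue_lever (a joint): blue lever angle, rad: 0 = shut, leaning 0.55 from upright to the valve's +x (away from the outlets); 0.55 = upright; 1.10 = open, leaning 0.55 to -x (towards the outlets). An over-centre spring snaps it to the nearer stop and holds it; about 5 N at the ball moves it off. Starts open.
- yellow_valve: yellow lever valve, fixed: grey block 54x40x30 mm with yellow collar and ball knob, on the manifold bar. Origin: centre of the block's underside, 30 mm above the bench; axes as the bar's: -x towards the outlets, y along the bar, z up. Lever pivot 30 mm above the origin; steel rod 8 mm thick, ball 22 mm across, centre 75 mm from the pivot; it swings in the x-z plane.
- yellow_lever (a joint): yellow lever angle, rad: 0 = shut, leaning 0.55 from upright to the valve's +x (away from the outlets); 0.55 = upright; 1.10 = open, leaning 0.55 to -x (towards the outlets). An over-centre spring snaps it to the nearer stop and holds it; about 5 N at the ball moves it off. Starts shut.
- red_lever (a joint): red lever angle, rad: 0 = shut, leaning 0.55 from upright to the valve's +x (away from the outlets); 0.55 = upright; 1.10 = open, leaning 0.55 to -x (towards the outlets). An over-centre spring snaps it to the nearer stop and holds it; about 5 N at the ball moves it off. Starts open, stays open; its valve is like the others.

How it is judged:
By the outcome, as a careful person would: the job done as asked, in the order asked, and still so for the second after the job is handed in, with the robot touching nothing.
It also fails if it takes over 35 s, if anything falls off the work surface, if the arm or the gripper's body presses on something with over 40 N, if the wrist force passes 120 N, or if a joint passes its speed limit or range.

### The arm

A 6-joint arm with a two-finger parallel gripper is mounted at the origin on a cart in front of the work surface, level with it; the furniture and walls round the work are solid. World frame = base frame: x ahead of the robot, y to its left, z up, the work surface at z = 0. Lengths are in mm, angles in rad, forces in N, time in s.
With the tool pointing down it reaches from about 275 to 750 mm from the base axis. Payload 10.2 kg.
Tool frame: the origin (TCP) lies midway between the tips of the shut fingers; the grasp point (between the pads) lies 19 mm behind it; x points along the fingers, y is the direction in which the jaws open and shut, and the axes are right-handed (so a half turn about x gives the same grasp; the last joint's range is limited). The gripper opens to 85 mm and grips with 20 to 120 N. Pads are 22 mm wide; open, the fingers measure 114 mm over their backs; the gripper's body (76 mm by 85 mm) begins 54 mm behind the grasp point. The pads swing forward as they close: fully open they stand 13 mm farther back than shut.
Start: joints at [1.115, 0.313, 1.498, -0, 1.331, -0.223], TCP at [121.132, 510.841, 231.294] pointing down, gripper open.
Joint ranges: [-2.94, 2.94], [-0.97, 2.17], [0.19, 2.56], [-1.23, 4.37], [0.02, 3.11], [-2.88, 2.88]. Speed limits (rad/s): [2.39, 2.39, 3.01, 3.14, 3.14, 3.14].

### API

Orientations are given as a unit quaternion [w, x, y, z].
In Python, from rig import ctrl gives the robot as it stands.
- The arm moves only by the tool arm_command, never from a script. Its argument "plan" is a list of rows, each a list of 5 numbers: the shift along the tool's x, y, z in m, then the turn about the tool's x in rad, then the opening, from 0 (shut) to 1 (fully open). A call has 1 to 12 rows; each row shifts and turns the commanded pose from where the row before left it, along the tool's axes as they then stand; what a row does not reach is not made up. A row lasts 1/8 s, in which the tool goes at most 62.5 mm and 10.7 degrees, less where a joint would pass 70% of its speed; a pose out of reach is approached as far as the arm can. A call with a gripper value outside its range is refused whole. The fingers move at their own pace and stop on an object; "squeeze" is the grip in N (left out, the last holds). Time passes only in rows, so rows that do not move let the fingers close. It gives the time, the measured TCP pose, the force and the opening at its end, in the units of the state.
- ctrl.sense(): the state, without advancing time (a new reading comes with each control period).
- ctrl.capture(name): name is "scene" or "top"; returns a dict with "color" (480x640x3 uint8, red, green, blue), "fx", "fy", "cx", "cy" (pixels), "xyz" and "orientation" of the camera in the world. Camera axes: x right, y up, looking along -z (the intrinsics and any distortion apply to the point x, -y, -z); pixel columns grow to the right and rows downward; lengths in mm; the calibration is good to about 2 mm. A picture is of the moment at which its call begins. There is no depth.
- ctrl.finish_job(): hands the job in, once; it reports no verdict.
Trained networks look in the newest picture that a camera, given by its name, has taken for a name from the list of things; names that differ only in an ending like _2 or _b are one class to them, and where a whole thing is asked for, a point or a joint stands for the part that bears it (a point fixed in the world has none). Each returns a list of dicts, best first, with "score" (0 to 1); they miss things now and then, are a little off and sometimes report something else, mostly with a low value. They report only what shows in the picture. A call takes as long as a camera call.
- ctrl.spot_in(camera, query): "uv" ([column, row] in pixels, amid what is visible of it).
- ctrl.regions_of(camera, query): "mask" (480x640 bool, what is visible of it) and "uv" ([column, row] in pixels, amid what is visible of it).
- ctrl.place_of(camera, query): "uv" ([column, row] in pixels: a listed point, or the origin of a listed thing).
The state is a dict: "time_s": time; "joints": joint angles; "dq": joint speeds; "tau": joint torques, N m; "eef_pos": TCP position; "ee_rot": TCP orientation; "force": force on the tool from outside, world axes, zero at the start; "wrist_torque": the same for the moment, N m; "grip_width": opening from 0.0 (shut) to 1.0 (fully open).
Only numpy, scipy, OpenCV 4.12 (cv2) and the standard library are available. Lean on these libraries where they do the work, as an engineer would, in place of code of your own. Each camera call takes 0.05 s, during which the arm holds its last target.

## Working session

There is one attempt and no reset: what is moved stays moved. The work goes in short steps, Python scripts to look and compute and a tool call to move; the robot and the scene stay as the last step left them, time stands still between calls to the robot, and variables do not carry over. Pictures are saved under pics/ and viewed, and the job is handed in when it is done.

Besides the shell and the picture viewer there is one more tool, called after "Call:" as name([rows], argument=value, ...), one row to a line, values as JSON. arm_command: Moves the arm, as the interface text tells. Its arguments: {"type":"object","properties":{"plan":{"type":"array"},"squeeze":{"type":"number"}},"required":["plan"]}

```bash
mkdir -p pics; cat > h.py <<'E'
import numpy as np,cv2
from scipy.spatial.transform import Rotation as R
from rig import ctrl
def rot(q): return R.from_quat([q[1],q[2],q[3],q[0]])
def ray(c,uv):
    d=np.array([(uv[0]-c['cx'])/c['fx'],-(uv[1]-c['cy'])/c['fy'],-1.]);return np.array(c['xyz']),rot(c['orientation']).apply(d)
def atz(c,uv,z):
    o,d=ray(c,uv);return o+d*(z-o[2])/d[2]
def proj(c,p):
    q=rot(c['orientation']).inv().apply(np.array(p)-c['xyz']);return [c['cx']+c['fx']*q[0]/-q[2],c['cy']-c['fy']*q[1]/-q[2]]
E
python3 - <<'E'
from h import *
s=ctrl.sense();print({k:np.round(v,3) for k,v in s.items()})
for n in ['scene','top']:
    c=ctrl.capture(n);cv2.imwrite(f'pics/{n}0.png',c['color'][:,:,::-1])
    print(n,{k:v for k,v in c.items() if k!='color'})
    for q,z in [('manifold',0),('blue_valve',30),('yellow_valve',30)]:
        for r in ctrl.place_of(n,q)[:2]: print('place',q,r['score'],r['uv'],atz(c,r['uv'],z))
    for q in ['blue_lever','yellow_lever','red_lever']:
        for r in ctrl.spot_in(n,q)[:2]: print('spot',q,r)
E
```

```text
{'time_s': np.float64(0.0), 'joints': array([ 1.115,  0.313,  1.498, -0.   ,  1.331, -0.223]), 'dq': array([-0.001, -0.002, -0.001,  0.   , -0.   , -0.   ]), 'tau': array([-0.0000e+00, -4.1227e+01, -2.5975e+01, -0.0000e+00,  4.0000e-03,
        0.0000e+00]), 'eef_pos': array([121.011, 510.607, 230.742]), 'ee_rot': array([ 0.702,  0.082,  0.702, -0.083]), 'force': array([-0.059, -0.477,  0.558]), 'wrist_torque': array([ 0.038, -0.02 ,  0.06 ]), 'grip_width': np.float64(1.0)}
scene {'fx': 444.48819443487463, 'fy': 444.48819443487463, 'cx': 322.54657330320146, 'cy': 234.37276374346763, 'xyz': array([ 158.98813724, -618.62809466,  633.40123371]), 'orientation': array([ 0.86834   ,  0.3974091 , -0.12553427, -0.26887319])}
place manifold 0.89 [303.3, 263.5] [494.40514819 -66.9222965    0.        ]
place blue_valve 0.73 [305.0, 250.4] [501.41432818 -63.59849535  30.        ]
place yellow_valve 0.95 [316.4, 275.0] [ 482.25384389 -132.85965239   30.        ]
spot blue_lever {'uv': [286.7, 219.7], 'score': 0.47}
spot yellow_lever {'uv': [333.8, 240.1], 'score': 0.54}
spot red_lever {'uv': [318.9, 266.0], 'score': 0.74}
spot red_lever {'uv': [274.5, 200.3], 'score': 0.6}
top {'fx': 598.7491115929535, 'fy': 598.7491115929535, 'cx': 316.36302872575124, 'cy': 233.8877276800656, 'xyz': array([399.56134821, -95.58938088, 893.29159048]), 'orientation': array([-0.69737186, -0.06497626,  0.0560252 ,  0.71155586])}
place manifold 0.92 [298.3, 274.5] [493.11990034 -57.50213117   0.        ]
place blue_valve 0.88 [294.9, 271.9] [493.85500212 -53.90762537  30.        ]
place yellow_valve 0.64 [354.4, 278.6] [ 482.39015352 -139.70088018   30.        ]
spot blue_lever {'uv': [293.3, 267.4], 'score': 0.73}
spot blue_lever {'uv': [292.1, 284.3], 'score': 0.59}
spot red_lever {'uv': [228.6, 272.1], 'score': 0.76}
```

View pics/scene0.png

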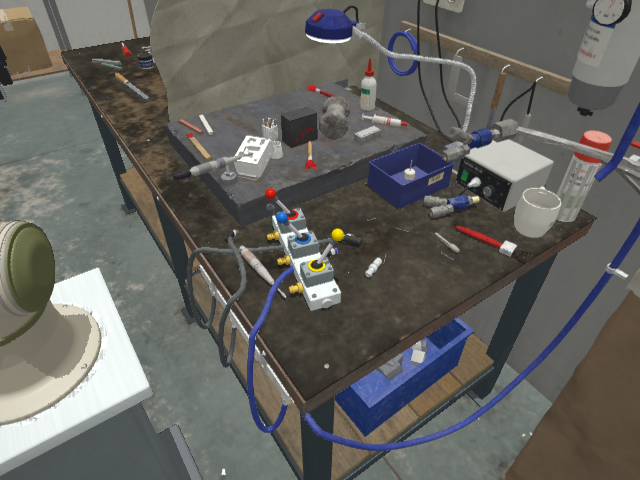

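View pics/top0.png

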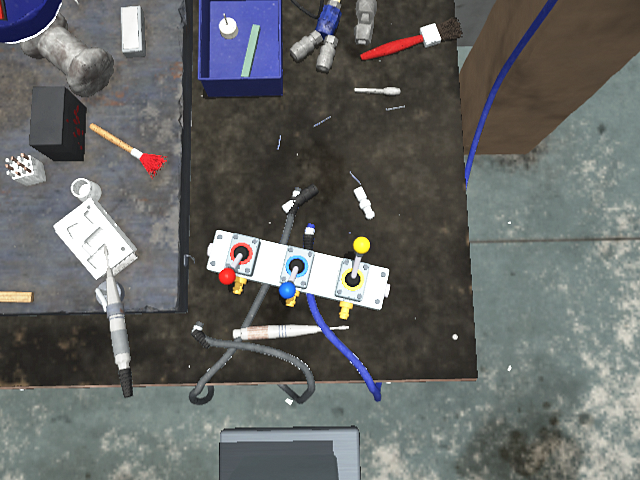

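The pictures show red, blue and yellow from left to right. In the top view the balls are at about (227,277), (288,290) and (361,245). Red and blue lean towards the outlets (open) and yellow leans away (shut). Next I'll fit the manifold pose from the balls in both views.

```bash
cat > fit.py <<'E'
from h import *
from scipy.optimize import least_squares
def balls(n,guess,rad=13):
    c=ctrl.capture(n);hsv=cv2.cvtColor(c['color'],cv2.COLOR_RGB2HSV);out={}
    for k,g in guess.items():
        h=hsv[...,0].astype(int);m=(hsv[...,1]>150)&(hsv[...,2]>70)
        m&={'red':(h<8)|(h>172),'blue':(h>95)&(h<125),'yellow':(h>22)&(h<35)}[k]
        yy,xx=np.mgrid[:480,:640];m&=np.hypot(xx-g[0],yy-g[1])<rad
        m=cv2.morphologyEx(m.astype(np.uint8),cv2.MORPH_OPEN,np.ones((3,3)))
        (u,v),r=cv2.minEnclosingCircle(cv2.findNonZero(m)) if m.any() else ((0,0),0)
        out[k]=(np.array([xx[m>0].mean(),yy[m>0].mean()]),int(m.sum()),(round(u,1),round(v,1),round(r,1)))
    return c,out
def tri(A,B,):
    o1,d1=A;o2,d2=B
    t=np.linalg.lstsq(np.c_[d1,-d2],o2-o1,rcond=None)[0];p,q=o1+d1*t[0],o2+d2*t[1]
    return (p+q)/2,np.linalg.norm(p-q)
E
python3 - <<'E'
from fit import *
ct,bt=balls('top',dict(red=(227,277),blue=(288,290),yellow=(361,245)))
cs,bs=balls('scene',dict(red=(270,194),blue=(282,217),yellow=(338,235)),9)
for k in bt: print(k,bt[k],bs[k],'tri',tri(ray(ct,bt[k][0]),ray(cs,bs[k][0])),atz(ct,bt[k][0],123.9))
lean=dict(red=-39.2,blue=-39.2,yellow=39.2);off=dict(red=80,blue=0,yellow=-80)
def P(p,k): 
    x,y,a=p;return np.array([x+lean[k]*np.cos(a)-off[k]*np.sin(a),y+lean[k]*np.sin(a)+off[k]*np.cos(a),123.9])
f=lambda p:np.concatenate([np.array(proj(c,P(p,k)))-b[k][0] for c,b in((ct,bt),(cs,bs)) for k in lean])
r=least_squares(f,[490,-55,-.1]);print(r.x,np.round(r.fun,1))
for k in lean: print(k,P(r.x,k))
E
```

```text
red (array([226.67272727, 276.06363636]), 220, (226.5, 275.7, 8.7)) (array([269.91489362, 193.42553191]), 94, (269.9, 193.5, 5.4)) tri (array([480.83500743,  29.74094935, 122.17049384]), np.float64(1.4343007120392952)) [480.00510746  29.76466119 123.9       ]
blue (array([286.68949772, 289.78995434]), 219, (287.0, 290.0, 8.6)) (array([281.34020619, 217.08247423]), 97, (281.3, 217.1, 5.6)) tri (array([461.40896879, -47.75335251, 122.30623051]), np.float64(1.1796613075673474)) [460.75035151 -47.59644104 123.9       ]
yellow (array([361.11555556, 244.74222222]), 225, (361.3, 244.5, 8.6)) (array([337.11811024, 234.01574803]), 127, (337.0, 234.0, 6.4)) tri (array([ 517.81872817, -145.22723443,  123.10807549]), np.float64(1.0275969682445536)) [ 517.24173251 -144.92476392  123.9       ]
[ 4.98926756e+02 -5.78447910e+01 -2.46028208e-01] [ 0.4 -0.3  0.5 -0.1  0.  -0.2 -0.5 -0.5 -0.5 -0.4 -0.5 -0.3]
red [480.39146495  29.29350711 123.9       ]
blue [460.90716899 -48.297486   123.9       ]
yellow [ 517.46204627 -144.98308914  123.9       ]
```

```bash
cat > go.py <<'E'
from h import *
import sys
B=np.array([498.9,-57.8]);a=-0.246
def W(xl,yl,z): return np.array([B[0]+xl*np.cos(a)-yl*np.sin(a),B[1]+xl*np.sin(a)+yl*np.cos(a),z])
if __name__=='__main__':
    s=ctrl.sense();M=rot(s['ee_rot']).as_matrix();p=np.array(s['eef_pos'])
    print('t',s['time_s'],'pos',p.round(1),'force',np.round(s['force'],1),'grip',s['grip_width']);print(M.round(3))
    print('bar-x in tool',(M.T@[np.cos(a),np.sin(a),0]).round(3), 'bar-y in tool',(M.T@[-np.sin(a),np.cos(a),0]).round(3))
    for t in sys.argv[1:]:
        t=W(*map(float,t.split(',')));print('target',t.round(1),'delta tool',(M.T@(t-p)).round(1));p=t
E
python3 go.py=; python3 go.py -90,0,231 -- 2>/dev/null || python3 go.py " -90,0,231"
```

```text
t 0.8 pos [121.1 510.8 231.3] force [-0.4  0.1 -0.5] grip 1.0014653392624773
[[-0.     0.231  0.973]
 [ 0.     0.973 -0.231]
 [-1.     0.    -0.   ]]
bar-x in tool [-0.    -0.013  1.   ] bar-y in tool [0.    1.    0.013]
target [411.6 -35.9 231. ] delta tool [ 3.000e-01 -4.650e+02  4.088e+02]
t 0.8 pos [121.1 510.8 231.3] force [-0.4  0.1 -0.5] grip 1.0014653392624773
[[-0.     0.231  0.973]
 [ 0.     0.973 -0.231]
 [-1.     0.    -0.   ]]
bar-x in tool [-0.    -0.013  1.   ] bar-y in tool [0.    1.    0.013]
```

Call:
arm_command([
  [0,-0.039,0.034,0,0],
  [0,-0.039,0.034,0,0],
  [0,-0.039,0.034,0,0],
  [0,-0.039,0.034,0,0],
  [0,-0.039,0.034,0,0],
  [0,-0.039,0.034,0,0],
  [0,-0.039,0.034,0,0],
  [0,-0.039,0.034,0,0],
  [0,-0.039,0.034,0,0],
  [0,-0.039,0.034,0,0],
  [0,-0.038,0.034,0,0],
  [0,-0.037,0.035,0,0],
], squeeze=20)

```text
time_s: 2.3
eef_pos: [412.4, -37.7, 231.5]
ee_rot: [0.703, 0.082, 0.702, -0.082]
force: [0.2, 0.9, 0.5]
grip_width: 0.002
```

```bash
python3 go.py " -90,0,231" " -90,0,113"
```

```text
t 2.3 pos [412.4 -37.7 231.5] force [0.2 0.9 0.5] grip 0.002170325063000199
[[ 0.001  0.231  0.973]
 [-0.     0.973 -0.231]
 [-1.     0.     0.001]]
bar-x in tool [ 0.001 -0.013  1.   ] bar-y in tool [0.    1.    0.013]
target [411.6 -35.9 231. ] delta tool [ 0.5  1.6 -1.2]
target [411.6 -35.9 113. ] delta tool [ 1.18e+02 -0.00e+00 -1.00e-01]
```

Call:
arm_command([
  [0.03,0.0015,0,0,0],
  [0.03,0,0,0,0],
  [0.03,0,0,0,0],
  [0.028,0,0,0,0],
  [0,0,0,0,0],
  [0,0,0,0,0],
])

```text
time_s: 3.05
eef_pos: [412.7, -34.7, 114.3]
ee_rot: [0.703, 0.082, 0.702, -0.082]
force: [0.6, 0.2, 0.8]
grip_width: 0.001
```

```bash
python3 go.py " -90,0,113" "25,0,113"; python3 - <<'E'
from h import *
for n in ['top','scene']:
    c=ctrl.capture(n);im=c['color'][:,:,::-1]
    im=im[180:330,180:420] if n=='top' else im[150:330,200:440]
    cv2.imwrite(f'pics/{n}1.png',cv2.resize(im,None,fx=3,fy=3))
E
```

```text
t 3.05 pos [412.7 -34.7 114.3] force [0.6 0.2 0.8] grip 0.000868017175399756
[[ 0.001  0.231  0.973]
 [-0.001  0.973 -0.231]
 [-1.    -0.     0.001]]
bar-x in tool [ 0.001 -0.013  1.   ] bar-y in tool [-0.     1.     0.013]
target [411.6 -35.9 113. ] delta tool [ 1.3 -1.4 -0.8]
target [523.1 -63.9 113. ] delta tool [  0.2  -1.5 115. ]
```

View pics/scene1.png

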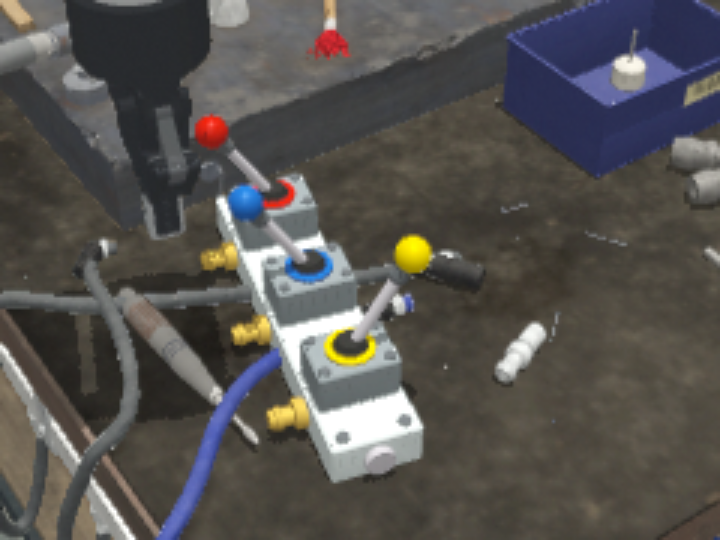

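The scene view shows the closed fingers clear on the outlet side of the blue ball. Now I'll push it towards +x.

Call:
arm_command([
  [0,-0.001,0.015,0,0],
  [0,0,0.015,0,0],
  [0,0,0.015,0,0],
  [0,0,0.015,0,0],
  [0,0,0.015,0,0],
  [0,0,0.015,0,0],
  [0,0,0.006,0,0],
  [0,0,0,0,0],
  [0,0,0,0,0],
])

```text
time_s: 4.28
eef_pos: [505.0, -57.5, 113.4]
ee_rot: [0.702, 0.082, 0.702, -0.082]
force: [0.2, -0.5, 0.0]
grip_width: -0.004
```

```bash
python3 go.py "5,0,113"; cat > look.py <<'E'
from h import *
import sys
for n in ['top','scene']:
    c=ctrl.capture(n);im=c['color'][:,:,::-1]
    im=im[180:330,180:420] if n=='top' else im[150:330,200:440]
    cv2.imwrite(f'pics/{n}{sys.argv[1]}.png',cv2.resize(im,None,fx=3,fy=3))
E
python3 look.py 2
```

```text
t 4.275 pos [505.  -57.5 113.4] force [ 0.2 -0.5  0. ] grip -0.004269383060829524
[[-0.     0.231  0.973]
 [ 0.     0.973 -0.231]
 [-1.    -0.    -0.   ]]
bar-x in tool [-0.    -0.013  1.   ] bar-y in tool [-0.     1.     0.013]
target [503.7 -59.  113. ] delta tool [ 0.4 -1.8 -0.8]
```

View pics/scene2.png

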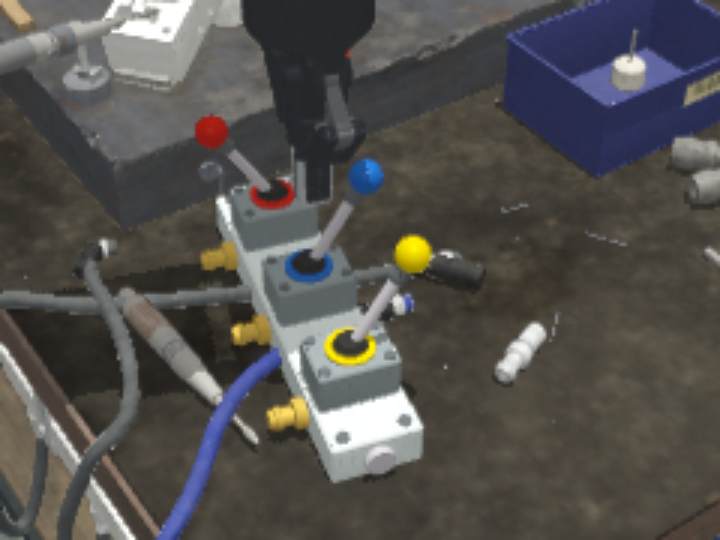

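Blue is leaning over parallel to shut yellow, red hasn't moved, and there's no contact force. Next I'll lift and go over to the far side of yellow.

Call:
arm_command([
  [-0.035,0,-0.005,0,0],
  [-0.035,0,0,0,0],
  [0,-0.029,0.03,0,0],
  [0,-0.029,0.03,0,0],
  [0,-0.025,0.03,0,0],
  [0,0,0,0,0],
  [0,0,0,0,0],
])

```text
time_s: 5.25
eef_pos: [568.5, -157.5, 183.1]
ee_rot: [0.702, 0.082, 0.703, -0.082]
force: [-0.2, 0.6, -0.1]
grip_width: 0.002
```

```bash
python3 go.py "90,-80,183" "90,-80,113";  python3 look.py 3; python3 - <<'E'
from fit import *
from go import W
ct=ctrl.capture('top')
p=W(39.2,0,123.9);cs=ctrl.capture('scene');g=proj(cs,p);print('expected shut px',g)
cs,b=balls('scene',dict(blue=g),12);print(b)
E
```

```text
t 5.25 pos [ 568.5 -157.5  183.1] force [-0.2  0.6 -0.1] grip 0.0023701082303701593
[[-0.001  0.231  0.973]
 [ 0.     0.973 -0.231]
 [-1.     0.    -0.001]]
bar-x in tool [-0.001 -0.013  1.   ] bar-y in tool [0.    1.    0.013]
target [ 566.7 -157.3  183. ] delta tool [ 0.1 -0.2 -1.8]
target [ 566.7 -157.3  113. ] delta tool [70.  -0.   0.1]
expected shut px [np.float64(320.8286387202331), np.float64(207.79174121684113)]
{'blue': (array([321.46534653, 208.45544554]), 101, (321.5, 208.5, 5.7))}
```

View pics/scene3.png

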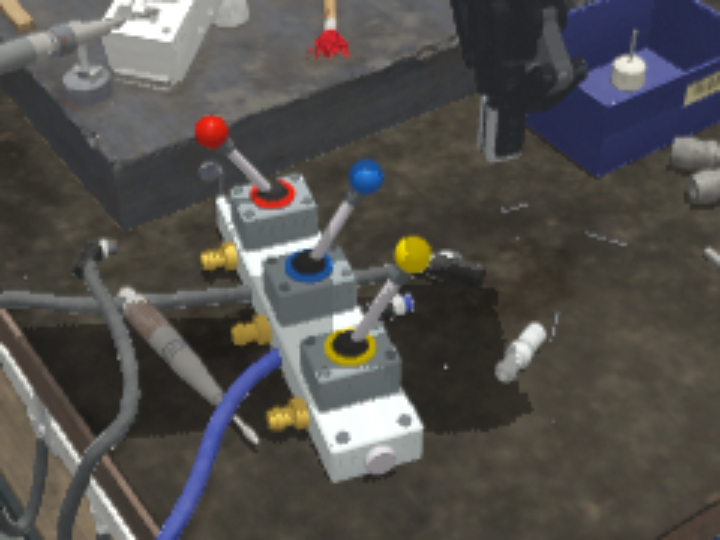

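Blue's ball is within 1 px of its predicted shut position. Now I'll descend and pull yellow towards the outlets.

Call:
arm_command([
  [0.035,0,0,0,0],
  [0.035,0,0,0,0],
  [0,0,0,0,0],
  [0,0,-0.015,0,0],
  [0,0,-0.015,0,0],
  [0,0,-0.015,0,0],
  [0,0,-0.015,0,0],
  [0,0,-0.015,0,0],
  [0,0,-0.015,0,0],
  [0,0,-0.007,0,0],
  [0,0,0,0,0],
  [0,0,0,0,0],
])

```text
time_s: 7.0
eef_pos: [475.1, -135.8, 113.7]
ee_rot: [0.703, 0.082, 0.702, -0.082]
force: [-0.5, 0.6, -0.7]
grip_width: -0.001
```

Call:
arm_command([
  [-0.035,0,0.005,0,0],
  [-0.035,0,0,0,0],
  [-0.03,0,0.03,0,0],
  [0,0,0.04,0,0],
  [0,0,0.04,0,0],
  [0,0,0,0,0],
  [0,0,0,0,0],
])

```text
time_s: 7.88
eef_pos: [586.1, -162.0, 213.0]
ee_rot: [0.702, 0.082, 0.703, -0.082]
force: [-0.4, -0.6, 0.9]
grip_width: 0.004
```

```bash
python3 look.py 4; python3 - <<'E'
from fit import *
from go import W
print(ctrl.sense()['force'],ctrl.sense()['time_s'])
for n in ['scene','top']:
    c=ctrl.capture(n);g={k:proj(c,W(x,y,123.9)) for k,x,y in(('red',-39.2,80),('blue',39.2,0),('yellow',-39.2,-80))}
    _,b=balls(n,g,12 if n=='top' else 9)
    for k in g: print(n,k,np.round(g[k],1),b[k])
E
```

```text
[ 0.77529187 -0.27842003  0.62718663] 7.975
scene red [269.4 192.9] (array([269.91489362, 193.42553191]), 94, (269.9, 193.5, 5.4))
scene blue [320.8 207.8] (array([321.63917526, 208.40206186]), 97, (321.5, 208.5, 5.7))
scene yellow [294.1 244. ] (array([294.5       , 244.75396825]), 126, (294.9, 244.7, 6.5))
top red [227.  275.8] (array([nan, nan]), 0, (0, 0, 0))
top blue [301.2 231.1] (array([nan, nan]), 0, (0, 0, 0))
top yellow [348.1 303.7] (array([nan, nan]), 0, (0, 0, 0))fit.py:11: RuntimeWarning: Mean of empty slice.
  out[k]=(np.array([xx[m>0].mean(),yy[m>0].mean()]),int(m.sum()),(round(u,1),round(v,1),round(r,1)))
  ret = ret.dtype.type(ret / rcount)
```

View pics/scene4.png

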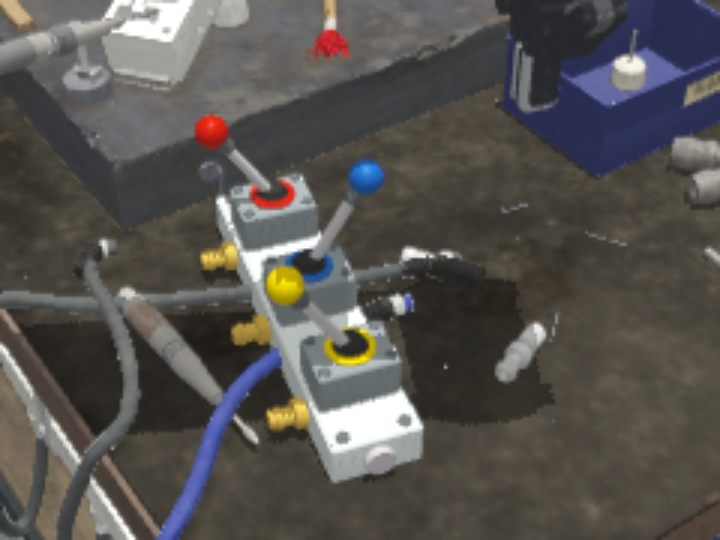

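All three balls match their predicted positions within 1 px: red open, blue shut, yellow open. The arm hides the levers in the top view. The gripper is clear, so I'm handing in.

```bash
python3 -c "
from rig import ctrl
print(ctrl.finish_job())"
```

```text
the job is handed in; nothing more can be done
None
```

The bench air is changed over from blue to yellow. With the fingers shut, I pushed the blue lever fully shut and checked it in the scene picture. Only then did I pull the yellow lever fully open, so the two were never open together. The job was handed in at about 8 s, with the arm about 110 mm clear of the levers.

- **Lever positions:** in the last scene picture, all three ball knobs lay within about 1 px of their predicted stop positions: blue shut, yellow open, red still open.
- **Forces:** readings at the end of each move were about 1 N or less. I did not log the force during the pushes themselves.
- **Failed check:** the last top-camera check found none of the three balls. I put that down to the arm blocking that view, but did not look at the picture to confirm it. The final lever positions therefore rest on the scene camera alone.

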